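# Hold a warmed sample tube up to the bar-code scanner

### The job

Lift the clear cover off the dry block heater by its knob and set it down, knob up, on the middle of the green bench mat; do not let it fall. Then draw the orange-capped tube out of the heater and hold it upright in the air in front of the bar-code scanner, with its label squarely facing the window, level with the middle of the window and about 10 cm from the glass: the program finishes while still holding it there, steady. Leave the blue-capped tubes in their wells and the other things on the bench where they are, and do not touch the scanner.

Things in the scene. Friction and masses are not known exactly. Their poses are not given: they have to be found in the camera images.
- heater: white dry block heater, fixed; origin on the bench under its well block's middle. Housing x -130 (panel) to +75, y -110 to +110, 85 mm high. Aluminium block 99 x 165 mm, top at z 90 mm; eight wells 17.5 mm wide, 42 deep, at x -27 and +27, y -60, -20, +20, +60 mm. Tubes stand in four of them, which in which changes: foot at z 48, cap top at z 153 mm
- cover: loose clear hood, 120 (x) x 180 (y) x 80 mm high, walls 4 mm, open below, about 0.25 kg; origin at the centre of its lower rim, z up. It stands on the heater's deck (z 85 mm) over the block and the tubes, whose caps end 153 mm above the bench: lift it over 70 mm before moving it sideways. No latch or hinge
- cover_knob: round black knob fixed in the middle of the cover's top, 30 mm across and 29 mm tall (the lowest 8 mm is a 20 mm neck); origin at its foot, on the cover's top surface (80 mm above the cover's rim), z up
- mat: green bench mat, 180 (x) x 230 (y) x 2 mm thick, fixed; origin under its centre on the bench; the cover goes here, its centre over the mat's centre
- tube_orange: pale round tube, 16 mm across, 105 mm tall, ORANGE flip cap 20 mm across from 85 to 105 mm; about 22 g; origin at the centre of its foot, z up. +x points out of the middle of its white bar-code label (110 degrees wide, 45 to 79 mm up). A thumb tab, 8 mm wide, 3 thick, juts 7.5 mm from the cap's top edge to +x, right above the label: close the fingers across it (along the tube's y), on the cap
- tube_orange_label (a point): middle of the label's face on tube_orange: 8.5 mm out from the tube's axis to its +x, 62 mm above its foot; axes as tube_orange's
- tube_blue1: a sample tube like tube_orange in every size, but with a BLUE flip cap; it stands in another well of the heater and stays there
- tube_blue2: a sample tube like tube_orange in every size, but with a BLUE flip cap; it stands in another well of the heater and stays there
- tube_blue3: a sample tube like tube_orange in every size, but with a BLUE flip cap; it stands in another well of the heater and stays there
- scanner: hands-free bar-code scanner, fixed: round black foot 104 mm across, stem, and a dark head 62 deep (x) x 84 wide (y) x 100 mm high, from 100 to 200 mm above the bench; origin on the bench under the head's centre; its red window looks along its own -x; a green lamp on the head's top sits nearer the window side
- scanner_window (a point): centre of the scanner's window glass, 32.5 mm to the -x of the scanner's origin and 150 mm above the bench; axes as the scanner's: the window looks along -x, z is up
- sanitiser: pink sanitiser bottle with white cap, 52 x 84 x 172 mm tall, loose; origin under its centre; bystander
- timer: white bench timer lying flat, 62 x 70 x 16 mm, loose; origin under its centre; bystander
- marker: black marker pen lying flat along its x, 125 mm long, 13 mm thick, loose; origin under its middle; bystander
- cassette1: white test cassette lying flat, 70 x 20 x 5 mm, loose; origin under its centre; bystander
- cassette2: as cassette1; bystander

How it is judged:
On the way, in this order (a step that is already met when the one before it is completed fails the run):
1. the cover is lifted clear of the tubes, held by its knob (contact force between the fingers and cover_knob above 1 N and z of cover in the frame of heater above 0.145 m), for 0.1 s.
2. the cover stands knob up on the mat and is let go (horizontal distance between cover and mat below 0.06 m and height (world z) of cover below 0.008 m and angle between cover's own z axis and vertical below 0.08 rad and contact force between the fingers and cover below 0.1 N and linear speed of cover below 0.02 m/s), for 0.2 s.
3. the orange-capped tube is held, clear of its well (contact force between the fingers and tube_orange above 1 N and contact force between tube_orange and heater below 0.1 N and z of tube_orange in the frame of heater above 0.092 m), for 0.1 s.
At the end, for the whole second after the job is handed in: Tube held by the fingers alone, still, upright within 0.15 rad; label facing the glass within 0.3 rad, 68-132 mm off, within 22 mm sideways and 18 mm in height of its centre. Cover let go, knob up, within 60 mm of the mat centre. Blue tubes moved under 15 mm, the rest under 30 mm (x of scanner_window in the frame of tube_orange_label between 0.068 and 0.132 m and y of tube_orange_label in the frame of scanner_window between -0.022 and 0.022 m and z of tube_orange_label in the frame of scanner_window between -0.018 and 0.018 m and angle between the x axis of tube_orange and the x axis of scanner, either way round below 0.3 rad and angle between tube_orange's own z axis and vertical below 0.15 rad and contact force between the fingers and tube_orange above 1 N and contact force between tube_orange and heater below 0.1 N and contact force between tube_orange and scanner below 0.1 N and height (world z) of tube_orange above 0.05 m and linear speed of tube_orange below 0.02 m/s and angular speed of tube_orange below 0.2 rad/s and horizontal distance between cover and mat below 0.06 m and height (world z) of cover below 0.008 m and angle between cover's own z axis and vertical below 0.08 rad and contact force between the fingers and cover below 0.1 N and distance of each of tube_blue1, tube_blue2, tube_blue3 from where it was at the start of the episode below 0.015 m and distance of each of sanitiser, timer, marker, cassette1, cassette2 from where it was at the start of the episode below 0.03 m); the arm keeps its last pose, push and grip.
It fails at once if the cover is let fall (free in the air more than 25 mm above the bench) (distance of cover from where it was at the start of the episode above 0.05 m and height (world z) of cover above 0.025 m and contact force between cover and anything else below 0.001 N).
It fails at once if the scanner is touched (contact force between scanner and anything else above 1 N).
It fails at once if a blue-capped tube is pulled from its well or upset (distance of any of tube_blue1, tube_blue2, tube_blue3 from where it was at the start of the episode above 0.025 m).
It fails at once if another thing on the bench is knocked away (distance of any of sanitiser, timer, marker, cassette1, cassette2 from where it was at the start of the episode above 0.03 m).
It also fails if it takes over 58 s, if anything falls off the work surface, if the arm or the gripper's body presses on something with over 40 N, if the wrist force passes 120 N, or if a joint passes its speed limit or range.

### The arm

A 6-joint arm with a two-finger parallel gripper is mounted at the origin on the work surface. World frame = base frame: x ahead of the robot, y to its left, z up, the work surface at z = 0. Lengths are in m, angles in rad, forces in N, time in s.
With the tool pointing down it reaches from about 0.35 to 0.975 m from the base axis. Payload 4.9 kg.
Tool frame: the origin (TCP) lies where the fingers leave the gripper's body, on its centre line; the fingertips stand 73 mm ahead of it and the grasp point (between the pads) lies 54 mm ahead of it; z points along the fingers, y is the direction in which the jaws open and shut (so a half turn about z gives the same grasp; the last joint's range is limited). The gripper opens to 85 mm and grips with 20 to 120 N. Pads are 22 mm wide; open, the fingers measure 114 mm over their backs; the gripper's body (76 mm by 85 mm) begins 54 mm behind the grasp point. The pads swing forward as they close: fully open they stand 13 mm farther back than shut.
Start: joints at [-1.317, 0.053, 1.613, -0, 1.476, -0.119], TCP at [0.228, -0.582, 0.304] pointing down, gripper open.
Joint ranges: [-3.01, 3.01], [-1.01, 2.22], [0.06, 2.58], [-1.02, 4.17], [0.09, 2.62], [-3.14, 3.14]. Speed limits (rad/s): [2.57, 2.57, 3.14, 3.14, 3.14, 3.14].

### API

Orientations are given as a rotation vector (axis times angle).
In Python, from station import monitor, vision, workorder gives the robot as it stands.
- The arm moves only by the tool arm_command, never from a script. Its argument "rows" is text: rows parted by semicolons, each of 6 numbers parted by spaces: the shift along the world's x, y, z in mm, then the turn, a rotation vector about the world's x, y, z in degrees. In form: tx ty tz wx wy wz; .... A call has 1 to 12 rows; each row is the pose to reach, as a shift and turn from the pose measured when the call began; what a row does not reach only later rows make up. A row lasts 1/8 s, in which the tool goes at most 62.5 mm and 10.7 degrees, less where a joint would pass 70% of its speed; a pose out of reach is approached as far as the arm can. A call with a gripper value outside its range is refused whole. "jaw" is the opening, from 0 (shut) to 1 (fully open), set as the call begins (left out, the last holds). The fingers move at their own pace and stop on an object; "squeeze" is the grip in N (left out, the last holds). Time passes only in rows, so rows that repeat a pose let the fingers close. It gives the time, the measured TCP pose, the force and the opening at its end, in the units of the state.
- monitor.get_obs(): the state, without advancing time (a new reading comes with each control period).
- vision.get_image(name): name is "scene" or "side" or "wrist"; returns a dict with "frame" (400x640x3 uint8, red, green, blue), "vfov" (degrees; the focal length in pixels is half the picture's height over the tangent of half this angle, whatever the lens; pixels are square), "cx", "cy" (the principal point, pixels), "R" (3x3) and "t" (3): a world point X has camera coordinates R X + t; the wrist camera has in their place "T_tool_cam" (4x4, takes a point from camera to tool coordinates, whose origin is the TCP and whose axes are the flange's). Camera axes: x right, y down, z forward; pixel columns grow to the right and rows downward; lengths in m; the calibration is good to about 2 mm. The wrist camera is an equidistant fisheye: a pixel r from the principal point sees the ray r / f radians off the axis. A picture is of the moment at which its call begins: read the wrist's pose just before it. There is no depth.
- workorder.finish_job(): hands the job in, once; it reports no verdict.
The state is a dict: "t": time; "q": joint angles; "dq": joint speeds; "effort": joint torques, N m; "tool_pos": TCP position; "tool_rot": TCP orientation; "contact_force": force on the tool from outside, world axes, zero at the start; "wrist_torque": the same for the moment, N m; "opening": finger opening in m.
Only numpy, scipy, OpenCV 4.12 (cv2) and the standard library are available. Lean on these libraries where they do the work, as an engineer would, in place of code of your own. Each camera call takes 0.05 s, during which the arm holds its last target. There are 200 camera calls.

## Working session

There is one attempt and no reset: what is moved stays moved. The work goes in short steps, Python scripts to look and compute and a tool call to move; the robot and the scene stay as the last step left them, time stands still between calls to the robot, and variables do not carry over. Pictures are saved under pics/ and viewed, about 8 in all and at most 12, crops included, and the job is handed in when it is done.

Besides the shell and the picture viewer there is one more tool, called after "Emit:" as a command line: name --argument value ..., lists and objects as JSON in quotes. arm_command: Moves the arm, as the interface text tells. Its arguments: {"type":"object","properties":{"rows":{"type":"string"},"jaw":{"type":"number"},"squeeze":{"type":"number"}},"required":["rows"]}

```bash
mkdir -p pics; ls
cat > h.py <<'E'
import numpy as np, cv2
from station import monitor, vision, workorder
from scipy.spatial.transform import Rotation as Ro
def grab(n,save=None):
    o=monitor.get_obs(); d=vision.get_image(n); d['o']=o
    if save: cv2.imwrite('pics/'+save,cv2.cvtColor(d['frame'],cv2.COLOR_RGB2BGR))
    return d
def cam(d):
    f=d['frame'].shape[0]/2/np.tan(np.radians(d['vfov'])/2)
    if 'R' in d:
        R=np.array(d['R']);return f,R.T,-R.T@np.array(d['t'])
    T=np.array(d['T_tool_cam']);o=d['o'];R=Ro.from_rotvec(o['tool_rot']).as_matrix()
    return f,R@T[:3,:3],R@T[:3,3]+np.array(o['tool_pos'])
def ray(d,u,v):
    f,Rw,c=cam(d);x=u-d['cx'];y=v-d['cy']
    if 'R' in d: r=np.array([x,y,f])
    else:
        a=np.hypot(x,y);th=a/f;s=np.sin(th)/max(a,1e-9);r=np.array([x*s,y*s,np.cos(th)])
    r=Rw@r;return c,r/np.linalg.norm(r)
def plane(d,u,v,z):
    c,r=ray(d,u,v);return c+r*(z-c[2])/r[2]
def tri(*rs):
    A=0;b=0
    for c,r in rs:
        P=np.eye(3)-np.outer(r,r);A=A+P;b=b+P@c
    p=np.linalg.solve(A,b);return p,[np.linalg.norm((np.eye(3)-np.outer(r,r))@(p-c)) for c,r in rs]
def proj(d,X):
    f,Rw,c=cam(d);p=Rw.T@(np.array(X)-c)
    if 'R' in d: return np.array([d['cx']+f*p[0]/p[2],d['cy']+f*p[1]/p[2]])
    a=np.hypot(p[0],p[1]);th=np.arctan2(a,p[2]);return np.array([d['cx'],d['cy']])+f*th*p[:2]/a
E
python3 - <<'E'
from h import *
for n in('scene','side','wrist'):
    d=grab(n,n+'0.png');f,R,c=cam(d);print(n,d['frame'].shape,f,c.round(3),R[:,2].round(2),d['cx'],d['cy'])
print(monitor.get_obs())
E
```

```text
pics
scene (400, 640, 3) 455.7888417036994 [ 1.204 -0.309  1.002] [-0.61  0.29 -0.74] 318.50415525937126 196.87151768286168
side (400, 640, 3) 496.57284072613726 [-0.11   0.871  1.035] [ 0.44 -0.62 -0.66] 313.88857675833077 196.75326884288071
wrist (400, 640, 3) 309.70691628693146 [ 0.294 -0.557  0.372] [-0.26 -0.1  -0.96] 323.5002351129655 199.16951471132828
{'t': 0.15, 'q': array([-1.31697571e+00,  5.32339987e-02,  1.61400221e+00, -1.33613810e-05,
        1.47600219e+00, -1.18990060e-01]), 'dq': array([ 4.47755052e-05, -7.92172986e-04, -4.95111460e-03,  1.48281550e-03,
       -1.65710110e-03, -7.86649406e-04]), 'effort': array([ 9.55773576e-04, -3.94242203e+01, -3.70720875e+01, -2.35051931e-05,
        4.59672083e-03,  2.15378137e-06]), 'tool_pos': array([ 0.22755435, -0.5816964 ,  0.30291339]), 'tool_rot': array([-3.08555707e+00, -5.81921998e-01,  1.94888081e-04]), 'contact_force': array([ 0.28528646, -0.12849853,  0.29198556]), 'wrist_torque': array([ 0.02559852, -0.03342545,  0.02591636]), 'opening': 0.08547582789859537}
```

View pics/scene0.png

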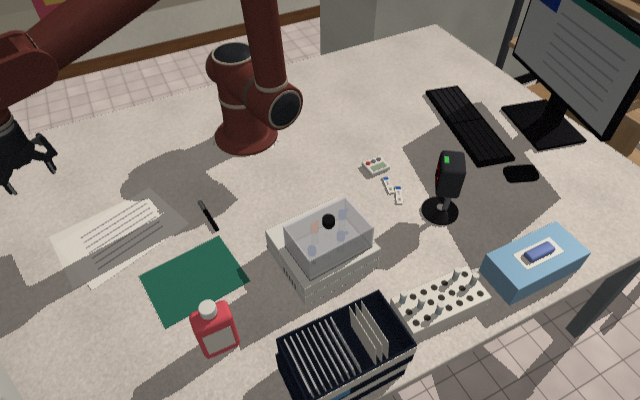

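View pics/side0.png

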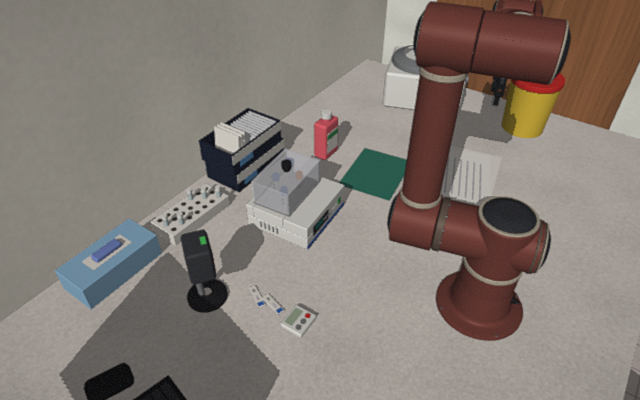

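Scene view: knob at (328,222), mat around (195,280), scanner head (450,172) with its lamp at (446,160), sanitiser at (213,325). Side view: knob at (286,164), mat (375,173), lamp (203,240). Next I measure these.

```bash
cat > m.py <<'E'
from h import *
def blob(m,box,k=1,mina=8):
    x0,y0,x1,y1=box;M=np.zeros(m.shape,np.uint8);M[y0:y1,x0:x1]=m[y0:y1,x0:x1]*255
    cs,_=cv2.findContours(M,cv2.RETR_EXTERNAL,cv2.CHAIN_APPROX_NONE)
    return sorted([c for c in cs if cv2.contourArea(c)>=mina],key=cv2.contourArea,reverse=True)[:k]
def cen(c):
    M=cv2.moments(c);return M['m10']/M['m00'],M['m01']/M['m00']
def hsv(d): return cv2.cvtColor(d['frame'],cv2.COLOR_RGB2HSV).astype(int)
E
python3 - <<'E'
from m import *
S=grab('scene');D=grab('side')
hs,hd=hsv(S),hsv(D)
# knob
k=[]
for d,h,b in((S,hs,(312,205,345,238)),(D,hd,(272,152,300,180))):
    c=blob(h[...,2]<50,b)[0];print('knob',cen(c),cv2.boundingRect(c),cv2.contourArea(c));k.append(ray(d,*cen(c)))
print(tri(*k))
g=[]
for d,h,b in((S,hs,(130,225,260,335)),(D,hd,(330,140,420,205))):
    m=(abs(h[...,0]-78)<15)&(h[...,1]>120)&(h[...,2]>40)
    c=blob(m,b)[0];r=cv2.approxPolyDP(cv2.convexHull(c),6,True)[:,0];print('mat',cv2.contourArea(c))
    for p in r: print(p,plane(d,*p,.002)[:2].round(3))
l=[]
for d,h,b in((S,hs,(430,145,470,175)),(D,hd,(185,225,220,260))):
    m=(abs(h[...,0]-60)<15)&(h[...,1]>120)&(h[...,2]>100)
    c=blob(m,b)[0];print('lamp',cen(c),cv2.boundingRect(c));l.append(ray(d,*cen(c)))
print(tri(*l))
# scanner foot
for d,h,b in((S,hs,(415,195,465,228)),(D,hd,(182,275,235,318))):
    c=blob(h[...,2]<45,b)[0];print('foot',cv2.boundingRect(c))
for n,d,b in(('s',S,(260,150,480,300)),('d',D,(170,140,360,330))):
    x0,y0,x1,y1=b;f=cv2.cvtColor(d['frame'],cv2.COLOR_RGB2BGR)[y0:y1,x0:x1]
    f=cv2.resize(f,None,fx=3,fy=3,interpolation=cv2.INTER_CUBIC);cv2.imwrite(f'pics/crop_{n}.png',f)
E
```

```text
knob (328.218253968254, 221.28042328042326) (322, 215, 13, 14) 126.0
knob (286.0223713646532, 165.15436241610738) (282, 160, 9, 12) 74.5
(array([0.60202663, 0.00417216, 0.18279779]), [np.float64(0.0007852157038004926), np.float64(0.0007852157038004172)])
mat 4986.0
[218 236] [ 0.378 -0.223]
[248 281] [ 0.553 -0.199]
[165 328] [ 0.586 -0.421]
[140 276] [ 0.412 -0.444]
mat 1965.5
[365 149] [ 0.579 -0.417]
[405 160] [ 0.432 -0.44 ]
[388 199] [ 0.381 -0.225]
[341 182] [ 0.549 -0.212]
lamp (446.03546099290776, 158.94326241134752) (444, 156, 5, 7)
lamp (202.65104166666666, 240.0) (200, 236, 7, 9)
(array([0.56976109, 0.36204816, 0.20230826]), [np.float64(0.0002406119907305305), np.float64(0.00024061199073040253)])
foot (422, 195, 37, 30)
foot (188, 279, 39, 33)
```

View pics/crop_s.png

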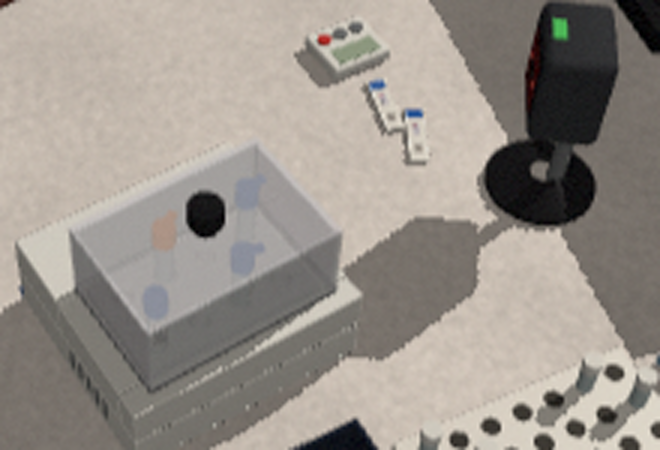

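View pics/crop_d.png

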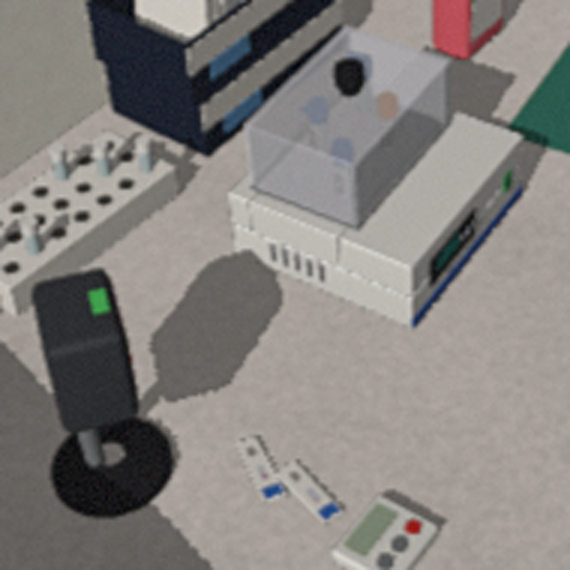

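Orange cap at about (314,227) full-scale in the scene view. The knob triangulates to z 0.183 (0.1825 expected) and the mat sides match 180 x 230 mm. Next: cover yaw, scanner pose and sanitiser clearance.

Run:
```python
from m import *
S=grab('scene');D=grab('side')
for p in((72,232),(255,145),(342,235),(150,330)): print('cover top',plane(S,260+p[0]/3,150+p[1]/3,.165).round(3))
for p in((248,127),(347,28),(450,60),(355,185 if 0 else 150)): print('cover top side',plane(D,170+p[0]/3,140+p[1]/3,.165).round(3))
print('foot',plane(S,422+18,209.7,.006).round(3),plane(D,207.5,295,.006).round(3))
for p in((543,5),(607,8),(616,42),(549,36)): print('head top',plane(S,260+p[0]/3,150+p[1]/3,.2).round(3))
for p in((33,284),(102,269),(116,340),(47,352)): print('head top side',plane(D,170+p[0]/3,140+p[1]/3,.2).round(3))
for d,b in((S,(185,295,245,360)),(D,(310,105,345,165))):
    h=hsv(d);m=((h[...,0]>170)|(h[...,0]<4))&(h[...,1]>110)&(h[...,2]>60)
    c=blob(m,b)[0];r=cv2.approxPolyDP(cv2.convexHull(c),2,True)[:,0]
    print('sanit',[(tuple(p),plane(d,*p,.0)[:2].round(3)) for p in r])
o=monitor.get_obs();print(Ro.from_rotvec(o['tool_rot']).as_matrix().round(2))
```

```text
cover top [ 0.559 -0.09   0.165]
cover top [0.543 0.083 0.165]
cover top [0.657 0.097 0.165]
cover top [ 0.67  -0.075  0.165]
cover top side [0.645 0.1   0.165]
cover top side [ 0.665 -0.076  0.165]
cover top side [ 0.55  -0.091  0.165]
cover top side [0.544 0.07  0.165]
foot [0.581 0.379 0.006] [0.579 0.376 0.006]
head top [0.539 0.37  0.2  ]
head top [0.568 0.417 0.2  ]
head top [0.606 0.396 0.2  ]
head top [0.574 0.35  0.2  ]
head top side [0.626 0.377 0.2  ]
head top side [0.593 0.334 0.2  ]
head top side [0.53  0.383 0.2  ]
head top side [0.564 0.421 0.2  ]
sanit [((np.int32(224), np.int32(301)), array([ 0.579, -0.273])), ((np.int32(231), np.int32(313)), array([ 0.618, -0.268])), ((np.int32(239), np.int32(343)), array([ 0.699, -0.276])), ((np.int32(207), np.int32(357)), array([ 0.698, -0.353])), ((np.int32(193), np.int32(330)), array([ 0.619, -0.363])), ((np.int32(190), np.int32(314)), array([ 0.575, -0.358]))]
sanit [((np.int32(336), np.int32(117)), array([ 0.783, -0.54 ])), ((np.int32(336), np.int32(149)), array([ 0.666, -0.36 ])), ((np.int32(323), np.int32(159)), array([ 0.67 , -0.284])), ((np.int32(315), np.int32(155)), array([ 0.706, -0.288])), ((np.int32(314), np.int32(126)), array([ 0.817, -0.438])), ((np.int32(320), np.int32(119)), array([ 0.826, -0.492]))]
[[ 0.93  0.36 -0.  ]
 [ 0.36 -0.93  0.  ]
 [ 0.   -0.   -1.  ]]
```

Emit:
arm_command --rows "34 53 0 0 0 0;68 106 0 0 0 0;102 160 0 0 0 0;136 213 0 0 0 0;170 266 0 0 0 0;204 320 0 0 0 0;238 373 0 0 0 0;272 426 0 0 0 0;306 480 0 0 0 0;340 533 0 0 0 0;374 586 0 0 0 0;374 586 0 0 0 0" --jaw 1

```text
t: 1.85
tool_pos: [0.6027, 0.0073, 0.3034]
tool_rot: [-3.085, -0.589, 0.0]
contact_force: [-1.1, 0.7, 0.6]
opening: 0.0856
```

Run:
```python
from h import *
W=grab('wrist','w1.png');print(W['o']['tool_pos'],W['o']['tool_rot'],W['o']['t'],W['o']['contact_force'])
print('knob expected px',proj(W,(.602,.004,.183)),'scanner win',proj(W,(.562,.351,.15)),'tip',proj(W,W['o']['tool_pos']-np.array([0,0,.073])))
```

```text
[0.60273113 0.00730816 0.3033764 ] [-3.08476685e+00 -5.89257496e-01  9.72374344e-05] 1.85 [-1.06822546  0.70181557  0.60549292]
knob expected px [327.02339468 224.48823886] scanner win [ 14.69814898 125.78630716] tip [322.40043525 254.18757582]
```

View pics/w1.png

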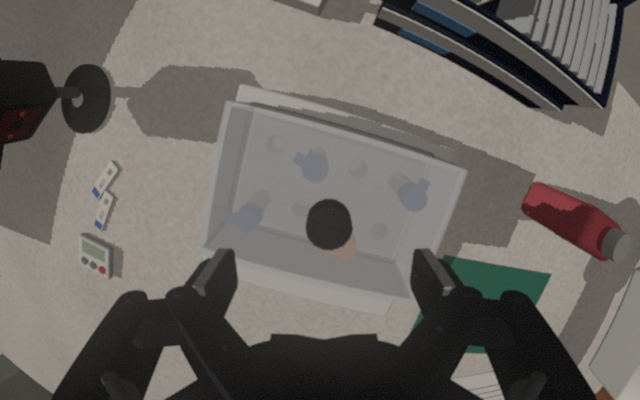

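The knob appears at (329,224) against (327,224) predicted. The scanner window is visible at (18,120), where expected. Descending.

Emit:
arm_command --rows "-1 -3 -20 0 0 0;-1 -3 -40 0 0 0;-1 -3 -55 0 0 0;-1 -3 -62 0 0 0;-1 -3 -62 0 0 0"

```text
t: 2.52
tool_pos: [0.6011, 0.0031, 0.2405]
tool_rot: [-3.085, -0.586, 0.002]
contact_force: [-0.5, -0.1, 1.2]
opening: 0.0851
```

Emit:
arm_command --rows "0 0 0 0 0 0;0 0 0 0 0 0;0 0 0 0 0 0;0 0 0 0 0 0;0 0 0 0 0 0;0 0 0 0 0 0;0 0 0 0 0 0;0 0 0 0 0 0" --jaw 0 --squeeze 50

```text
t: 3.52
tool_pos: [0.6014, 0.0032, 0.2413]
tool_rot: [-3.085, -0.587, 0.0]
contact_force: [-0.5, 1.0, 4.8]
opening: 0.0288
```

Emit:
arm_command --rows "0 0 6 0 0 0;0 0 14 0 0 0;0 0 24 0 0 0;0 0 36 0 0 0;0 0 48 0 0 0;0 0 60 0 0 0;0 0 72 0 0 0;0 0 84 0 0 0;0 0 94 0 0 0;0 0 100 0 0 0;0 0 100 0 0 0;0 0 100 0 0 0"

```text
t: 5.03
tool_pos: [0.6012, 0.0032, 0.3407]
tool_rot: [-3.085, -0.587, 0.002]
contact_force: [1.2, -0.5, -2.7]
opening: 0.0282
```

Run:
```python
from h import *
d=grab('side');f=d['frame'][90:290,200:440,::-1];cv2.imwrite('pics/lift.png',cv2.resize(f,None,fx=2.5,fy=2.5))
```

```text
(no output)
```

View pics/lift.png

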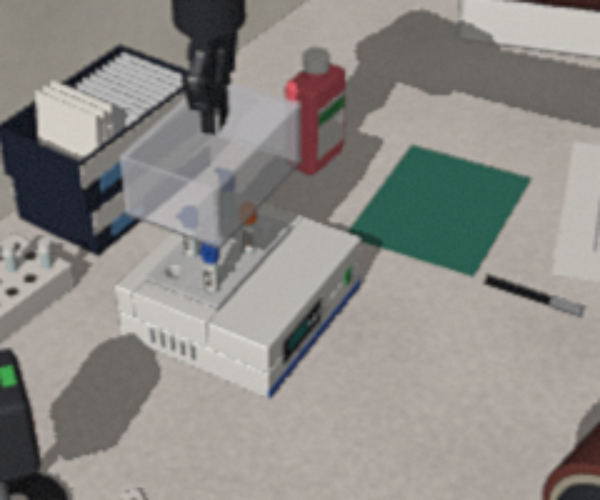

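Cover is level on the knob, clear of the caps. Carrying it to the mat centre (0.484, -0.323).

Emit:
arm_command --rows "-6 -8 3 0 0 0;-20 -28 5 0 0 0;-38 -58 5 0 0 0;-56 -92 5 0 0 0;-74 -130 5 0 0 0;-90 -168 5 0 0 0;-102 -206 5 0 0 0;-110 -244 5 0 0 0;-115 -280 5 0 0 0;-117 -308 5 0 0 0;-117 -322 5 0 0 0;-117 -326 5 0 0 0"

```text
t: 6.58
tool_pos: [0.4835, -0.3235, 0.3456]
tool_rot: [-3.085, -0.584, 0.002]
contact_force: [-0.2, 0.7, -2.6]
opening: 0.0285
```

Emit:
arm_command --rows "0 0 -10 0 0 0;0 0 -30 0 0 0;0 0 -52 0 0 0;0 0 -74 0 0 0;0 0 -96 0 0 0;0 0 -118 0 0 0;0 0 -138 0 0 0;0 0 -152 0 0 0;0 0 -162 0 0 0;0 0 -168 0 0 0;0 0 -172 0 0 0;0 0 -172 0 0 0"

```text
t: 8.07
tool_pos: [0.4836, -0.3236, 0.1737]
tool_rot: [-3.085, -0.584, 0.002]
contact_force: [-1.1, 0.4, -3.2]
opening: 0.0286
```

Emit:
arm_command --rows "0 0 -4 0 0 0;0 0 -8 0 0 0;0 0 -11 0 0 0;0 0 -13 0 0 0;0 0 -15 0 0 0;0 0 -16 0 0 0;0 0 -16 0 0 0;0 0 -16 0 0 0"

```text
t: 9.07
tool_pos: [0.4837, -0.3237, 0.1583]
tool_rot: [-3.085, -0.585, 0.002]
contact_force: [-1.5, 1.4, 3.2]
opening: 0.0284
```

Contact force turned positive: it's on the mat. Releasing and rising.

Emit:
arm_command --rows "0 0 0 0 0 0;0 0 0 0 0 0;0 0 0 0 0 0;0 0 0 0 0 0;0 0 0 0 0 0" --jaw 1

```text
t: 9.7
tool_pos: [0.4837, -0.3237, 0.1583]
tool_rot: [-3.085, -0.584, 0.002]
contact_force: [0.1, -0.3, -0.1]
opening: 0.0854
```

Emit:
arm_command --rows "0 0 15 0 0 0;0 0 45 0 0 0;0 0 90 0 0 0;0 0 140 0 0 0;15 40 160 0 0 0;35 90 160 0 0 0;55 140 160 0 0 0;75 190 160 0 0 0;95 240 160 0 0 0;110 290 160 0 0 0;115 320 160 0 0 0;115 320 160 0 0 0"

```text
t: 11.2
tool_pos: [0.599, -0.0018, 0.3195]
tool_rot: [-3.085, -0.59, -0.0]
contact_force: [-1.1, -0.6, 1.0]
opening: 0.0856
```

Run:
```python
from h import *
W=grab('wrist','w2.png');S=grab('scene','s2.png');D=grab('side','d2.png');print(W['o']['tool_pos'],W['o']['t'])
a=W['frame'][40:320,150:510,::-1];b=S['frame'][120:340,120:420,::-1]
a=cv2.resize(a,(800,622));a=cv2.resize(a,(640,498))
cv2.imwrite('pics/w2c.png',a);
c=S['frame'][180:340,130:400,::-1];e=D['frame'][120:280,200:420,::-1]
cv2.imwrite('pics/sd2.png',np.vstack([cv2.resize(c,(506,300)),cv2.resize(e,(506,300*1))]))
```

```text
[ 0.59897641 -0.00179428  0.31945657] 11.2
```

View pics/w2c.png

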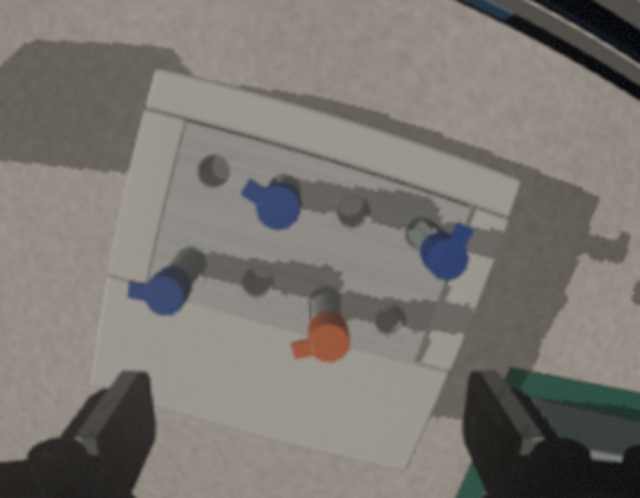

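View pics/sd2.png

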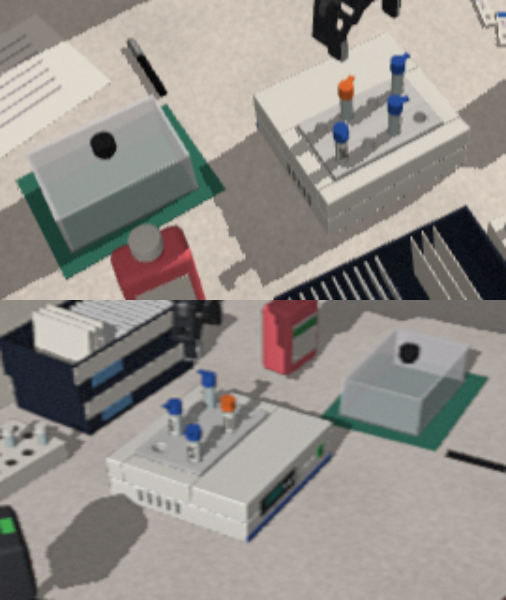

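The cover stands level and centred on the mat. Wrist crop: orange cap at (328,338) with its tab at (300,349), and the wells next to it are empty. Measuring the cap and tab.

Run:
```python
from m import *
W=grab('wrist');S=grab('scene');D=grab('side')
def om(d,b):
    h=hsv(d);m=(h[...,0]>3)&(h[...,0]<16)&(h[...,1]>130)&(h[...,2]>90);return blob(m,b)[0],m
rs=[]
for d,b in((W,(300,205,355,255)),(S,(295,205,335,250)),(D,(280,150,320,185))):
    c,m=om(d,b);(x,y),r=cv2.minEnclosingCircle(c);print(cen(c),cv2.boundingRect(c),cv2.contourArea(c));rs.append(ray(d,*cen(c)))
print('cap tri',tri(*rs),tri(*rs[1:]))
c,m=om(W,(300,205,355,255))
M=np.zeros(m.shape,np.uint8);cv2.drawContours(M,[c],-1,255,-1)
M4=cv2.resize(M,None,fx=6,fy=6,interpolation=cv2.INTER_LINEAR);M4=(M4>127).astype(np.uint8)
dt=cv2.distanceTransform(M4,cv2.DIST_L2,5);_,r,_,p=cv2.minMaxLoc(dt)
cap=np.zeros_like(M4);cv2.circle(cap,p,int(r*1.12),1,-1);tab=(M4>0)&(cap==0)
n,lab,st,ce=cv2.connectedComponentsWithStats(tab.astype(np.uint8));i=1+st[1:,4].argmax()
tc=ce[i];print('cap',np.array(p)/6-.42,r/6,'tab',tc/6-.42,st[i,4]/36)
P=plane(W,*(np.array(p)/6-.42),.153);T=plane(W,*(tc/6-.42),.1515)
print('cap c',P,'tab',T,'dist',np.hypot(*(T-P)[:2]),'yaw deg',np.degrees(np.arctan2(*(T-P)[1::-1])))
hy=np.radians(5.5)
for x,y in((-27,-20),):
    print('well',.605+np.cos(hy)*x/1e3-np.sin(hy)*y/1e3,.004+np.sin(hy)*x/1e3+np.cos(hy)*y/1e3)
```

```text
(329.02530253025304, 229.94976164283094) (312, 215, 31, 27) 454.5
(314.5833333333333, 227.0681818181818) (311, 220, 8, 14) 66.0
(298.5433789954338, 174.65296803652967) (296, 170, 6, 10) 36.5
cap tri (array([ 0.57566328, -0.01894315,  0.14559206]), [np.float64(0.0005174452463865811), np.float64(0.0008128143066594891), np.float64(0.0003199045664608439)]) (array([ 0.57594425, -0.0189176 ,  0.14544466]), [np.float64(0.0005504343232905669), np.float64(0.0005504343232906792)])
cap [331.24666667 230.41333333] 10.131266276041666 tab [316.46989028 234.80884013] 70.88888888888889
cap c [ 0.57817958 -0.01979476  0.153     ] tab [ 0.56950138 -0.01012192  0.1515    ] dist 0.012995197389072935 yaw deg 131.89754691717266
well 0.5800412176944906 -0.018495759285389626
```

Emit:
arm_command --rows "-4 -3 0 0 0 10;-8 -6 0 0 0 20;-12 -9 0 0 0 30;-16 -12 0 0 0 40;-20 -17 0 0 0 50;-20 -17 0 0 0 60;-20 -17 0 0 0 70;-20 -17 0 0 0 80;-20 -17 0 0 0 90;-20 -17 0 0 0 100;-20 -17 0 0 0 110;-20 -17 0 0 0 111" --jaw 0.5

```text
t: 13.0
tool_pos: [0.5785, -0.0226, 0.3186]
tool_rot: [1.272, 2.872, -0.002]
contact_force: [-1.0, 0.3, 0.6]
opening: 0.0427
```

Run:
```python
from m import *
W=grab('wrist','w3.png');o=W['o'];print(o['tool_pos'],o['t'],o['opening'],o['q'])
R=Ro.from_rotvec(o['tool_rot']).as_matrix();print('jaw yaw',np.degrees(np.arctan2(R[1,1],R[0,1])),R[:,2])
h=hsv(W);m=(h[...,0]>3)&(h[...,0]<16)&(h[...,1]>130)&(h[...,2]>90);c=blob(m,(200,100,450,320))[0]
M=np.zeros(m.shape,np.uint8);cv2.drawContours(M,[c],-1,255,-1)
M=(cv2.resize(M,None,fx=6,fy=6,interpolation=cv2.INTER_LINEAR)>127).astype(np.uint8)
_,r,_,p=cv2.minMaxLoc(cv2.distanceTransform(M,cv2.DIST_L2,5));cap=np.zeros_like(M);cv2.circle(cap,p,int(r*1.12),1,-1)
n,lab,st,ce=cv2.connectedComponentsWithStats(((M>0)&(cap==0)).astype(np.uint8));i=1+st[1:,4].argmax()
P=plane(W,*(np.array(p)/6-.42),.148);T=plane(W,*(ce[i]/6-.42),.1515);print(P,plane(W,*(np.array(p)/6-.42),.153),T,st[i,4]/36,np.degrees(np.arctan2(*(T-P)[1::-1])))
```

```text
[ 0.57849621 -0.02262704  0.31857539] 13.0 0.042688242814815855 [-1.67053425e-01 -6.44305666e-02  1.70508788e+00 -1.55587029e-03
  1.50128586e+00 -9.03962132e-01]
jaw yaw 42.22793777882742 [-6.03634483e-04 -1.47223659e-03 -9.99998734e-01]
[ 0.57688109 -0.02106575  0.148     ] [ 0.57591003 -0.02000995  0.153     ] [ 0.56931317 -0.00976711  0.1515    ] 89.69444444444444 123.81450115658842
```

Emit:
arm_command --rows "-1 3 -20 0 0 -2;-1 3 -45 0 0 -4;-1 3 -70 0 0 -4;-1 3 -90 0 0 -4;-1 3 -105 0 0 -4;-1 3 -115 0 0 -4;-1 3 -121 0 0 -4;-1 3 -121 0 0 -4"

```text
t: 14.05
tool_pos: [0.5776, -0.0195, 0.1975]
tool_rot: [-1.372, -2.826, 0.003]
contact_force: [0.6, 0.5, -0.3]
opening: 0.043
```

Emit:
arm_command --rows "0 0 0 0 0 0;0 0 0 0 0 0;0 0 0 0 0 0;0 0 0 0 0 0;0 0 0 0 0 0;0 0 0 0 0 0" --jaw 0 --squeeze 30

```text
t: 14.8
tool_pos: [0.578, -0.0196, 0.1983]
tool_rot: [1.372, 2.825, -0.002]
contact_force: [-1.1, -0.7, 5.9]
opening: 0.0189
```

Emit:
arm_command --rows "0 0 5 0 0 0;0 0 12 0 0 0;0 0 22 0 0 0;0 0 32 0 0 0;0 0 42 0 0 0;0 0 52 0 0 0;0 0 62 0 0 0;0 0 72 0 0 0;0 0 82 0 0 0;0 0 90 0 0 0;0 0 90 0 0 0;0 0 90 0 0 0"

```text
t: 16.3
tool_pos: [0.5778, -0.0196, 0.2879]
tool_rot: [1.372, 2.826, -0.002]
contact_force: [0.2, 0.5, 0.9]
opening: 0.0188
```

Run:
```python
from m import *
W=grab('wrist');S=grab('scene');D=grab('side')
pc=[]
for d,b in((S,(270,130,360,230)),(D,(250,90,340,185))):
    h=hsv(d);m=(h[...,0]>3)&(h[...,0]<16)&(h[...,1]>130)&(h[...,2]>90);c=blob(m,b)[0];print(cen(c),cv2.contourArea(c));pc.append(ray(d,*cen(c)))
print(tri(*pc))
# red window in wrist & scene
for n,d in(('w',W),('s',S)):
    h=hsv(d);m=((h[...,0]>172)|(h[...,0]<6))&(h[...,1]>150)&(h[...,2]>40)
    x=proj(d,(.562,.351,.15));print(n,'exp',x)
    x=x.astype(int);b=(max(x[0]-45,0),max(x[1]-45,0),x[0]+45,x[1]+45)
    for c in blob(m,b,3): print(cen(c),cv2.boundingRect(c),cv2.contourArea(c))
f,_,_=0,0,0
a=W['frame'][:,:,::-1];b=S['frame'][120:240,270:490,::-1]
cv2.imwrite('pics/v4.png',np.vstack([a,cv2.resize(b,(640,200),interpolation=cv2.INTER_CUBIC)])[:600])
```

```text
(312.6237623762376, 202.6402640264026) 50.5
(297.7886178861788, 149.5609756097561) 41.0
(array([ 0.57569269, -0.02064411,  0.23346419]), [np.float64(0.0006952554336555333), np.float64(0.0006952554336557283)])
w exp [553.70574432 -96.45781692]
s exp [436.9540123  172.99682315]
```

View pics/v4.png

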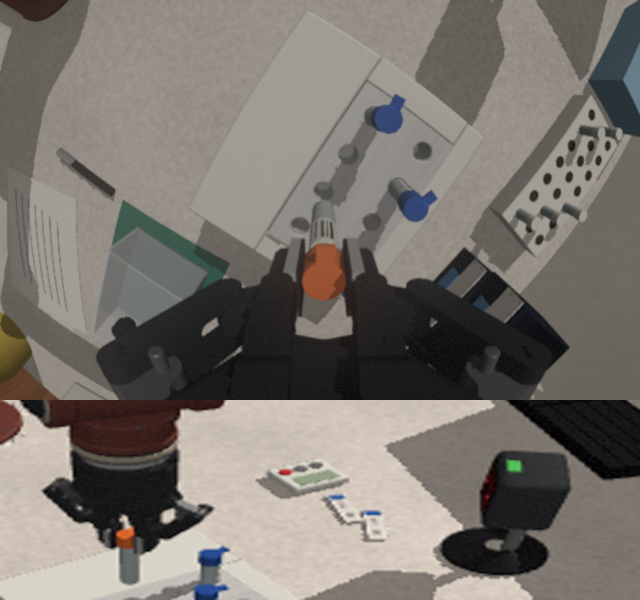

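The tube is held upright with its label at (323,232), centred below the tab and facing the wrist camera, so tube +x ≈ tool +x ≈ 128°. Raising it over the blue caps and moving to a stand-off spot to measure the scanner up close.

Emit:
arm_command --rows "0 0 20 0 0 0;0 0 45 0 0 0;-6 10 60 0 0 -8;-16 30 60 0 0 -16;-28 55 60 0 0 -24;-40 85 60 0 0 -32;-52 115 60 0 0 -40;-64 145 60 0 0 -48;-76 175 60 0 0 -56;-88 205 60 0 0 -64;-98 230 60 0 0 -72;-98 240 60 0 0 -72"

```text
t: 17.95
tool_pos: [0.4796, 0.2215, 0.3493]
tool_rot: [-2.769, -1.484, -0.001]
contact_force: [-0.0, -0.1, 0.1]
opening: 0.0186
```

Run:
```python
from m import *
W=grab('wrist');o=W['o'];print(o['tool_pos'],o['t'],o['opening'],o['q'][5])
R=Ro.from_rotvec(o['tool_rot']).as_matrix();print('tool x yaw',np.degrees(np.arctan2(R[1,0],R[0,0])))
print('win exp',proj(W,(.562,.351,.15)))
cv2.imwrite('pics/w5.png',W['frame'][:,:,::-1])
h=hsv(W)
m=((h[...,0]>172)|(h[...,0]<6))&(h[...,1]>150)&(h[...,2]>40)
for c in blob(m,(0,0,640,400),4): print('red',cen(c),cv2.boundingRect(c),cv2.contourArea(c))
m=(abs(h[...,0]-60)<15)&(h[...,1]>120)&(h[...,2]>100)
for c in blob(m,(0,0,640,400),3):
    print('lamp',cen(c),cv2.minAreaRect(c),plane(W,*cen(c),.2025))
    print([plane(W,*p,.203)[:2].round(4) for p in cv2.boxPoints(cv2.minAreaRect(c))])
```

```text
[0.47956868 0.22151971 0.34927537] 17.95 0.01863815474169727 0.8781163947915904
tool x yaw 56.40018677280994
win exp [319.63025882  18.42004779]
red (343.1111111111111, 19.38888888888889) (339, 18, 9, 4) 9.0
```

View pics/w5.png

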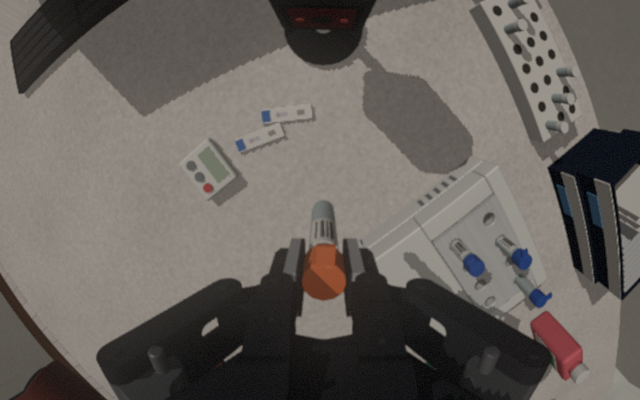

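The window is at (322,17), right where predicted (320,18), and nearly square-on. One numeric check of its yaw and centre.

Run:
```python
from m import *
W=grab('wrist');f=W['frame'].astype(int)
m=(f[...,0]>f[...,1]*1.5+12)&(f[...,0]>f[...,2]*1.5+12)
c=blob(m,(265,0,380,45))[0];pts=c[:,0].astype(float);print(cv2.boundingRect(c),cv2.contourArea(c),cen(c))
b=cv2.boundingRect(c)
L=[];
for u in range(b[0]+4,b[0]+b[2]-4):
    col=np.where(m[0:45,u])[0]
    if len(col): L.append((u,col.max()))
L=np.array(L)
for z in(.12,.13,.15):
    P=np.array([plane(W,u,v,z)[:2] for u,v in L]);d=P-P.mean(0);v=np.linalg.svd(d)[2][0]
    n=np.degrees(np.arctan2(v[1],v[0]))+90;print(z,'normal yaw',n%180,'mid',(P[0]+P[-1])/2,'width',np.linalg.norm(P[-1]-P[0]),'resid',np.abs(d@np.array([-v[1],v[0]])).max())
# tube yaw: label dark/white columns vs tube
S=grab('scene');
```

```text
(340, 18, 9, 6) 25.5 (343.7712418300653, 20.555555555555554)
0.12 normal yaw 90.0 mid [0.58430307 0.34357878] width 0.0 resid 0.0
0.13 normal yaw 90.0 mid [0.58212229 0.34146506] width 0.0 resid 0.0
0.15 normal yaw 90.0 mid [0.57776072 0.33723762] width 0.0 resid 0.0
```

Run:
```python
from m import *
W=grab('wrist');f=W['frame'].astype(int)
m=((f[...,0]-np.maximum(f[...,1],f[...,2]))>12).astype(np.uint8)
m=cv2.morphologyEx(m,cv2.MORPH_CLOSE,np.ones((9,9)))>0
c=blob(m,(265,0,380,45))[0];b=cv2.boundingRect(c);print(b,cv2.contourArea(c),cen(c))
for nm,fn in(('top',min),('bot',max)):
    L=np.array([(u,fn(np.where(m[0:45,u])[0])) for u in range(b[0]+3,b[0]+b[2]-3)])
    for z in(.13,.15,.17):
        P=np.array([plane(W,u,v,z)[:2] for u,v in L]);d=P-P.mean(0);v=np.linalg.svd(d)[2][0]
        print(nm,z,'normal',(np.degrees(np.arctan2(v[1],v[0]))+90)%180,'mid',((P[0]+P[-1])/2).round(4),'w',np.linalg.norm(P[-1]-P[0]).round(4))
```

```text
(287, 7, 68, 20) 1109.0 (320.2957619477006, 16.028704538623384)
top 0.13 normal 54.68532586151011 mid [0.5728 0.3639] w 0.0564
top 0.15 normal 54.685325861510094 mid [0.5691 0.358 ] w 0.0525
top 0.17 normal 54.68532586151007 mid [0.5654 0.3521] w 0.0486
bot 0.13 normal 54.762777797271326 mid [0.5662 0.3541] w 0.0562
bot 0.15 normal 54.7627777972713 mid [0.563  0.3488] w 0.0523
bot 0.17 normal 54.76277779727131 mid [0.5598 0.3436] w 0.0483
```

Window yaw comes out at 54.7° from its edges, 55–57° from the head edges. The centre is ≈(0.563,0.352). The target tube axis is (0.5015,0.2625), TCP z 0.238.

Emit:
arm_command --rows "2 4 -15 0 0 -1;5 10 -30 0 0 -1;8 16 -45 0 0 -1;11 22 -60 0 0 -1;14 28 -75 0 0 -1;17 33 -88 0 0 -1;20 37 -98 0 0 -1;22 40 -106 0 0 -1;22 41 -111 0 0 -1;22 41 -111 0 0 -1;22 41 -111 0 0 -1"

```text
t: 19.52
tool_pos: [0.5024, 0.261, 0.2377]
tool_rot: [2.783, 1.457, -0.0]
contact_force: [-0.3, 0.4, -1.5]
opening: 0.0189
```

Run:
```python
from m import *
W=grab('wrist');S=grab('scene');D=grab('side');o=W['o'];print(o['tool_pos'],o['t'],o['opening'],o['contact_force'])
R=Ro.from_rotvec(o['tool_rot']).as_matrix();print('tool x yaw',np.degrees(np.arctan2(R[1,0],R[0,0])))
pc=[]
for d in(S,D):
    x=proj(d,(.5015,.2625,.183)).astype(int);h=hsv(d);m=(h[...,0]>3)&(h[...,0]<16)&(h[...,1]>130)&(h[...,2]>90)
    cs=blob(m,(x[0]-25,x[1]-25,x[0]+25,x[1]+25));print(x,[(cen(c),cv2.contourArea(c)) for c in cs]);pc+=[ray(d,*cen(c)) for c in cs[:1]]
if len(pc)==2: print(tri(*pc))
a=S['frame'][110:260,300:500,::-1];b=D['frame'][190:340,150:350,::-1]
cv2.imwrite('pics/v6.png',np.vstack([np.hstack([cv2.resize(a,(400,300)),cv2.resize(b,(400,300))]),cv2.resize(W['frame'][0:300,:,::-1],(640,300))[:, :].copy() if 0 else np.pad(W['frame'][0:300,:,::-1],((0,0),(80,80),(0,0)))]))
```

```text
[0.50241033 0.26096392 0.23768097] 19.525 0.018891961230631315 [-0.32174748  0.4219305  -1.49483445]
tool x yaw 55.25532760652074
[397 160] []
[253 232] []
```

View pics/v6.png

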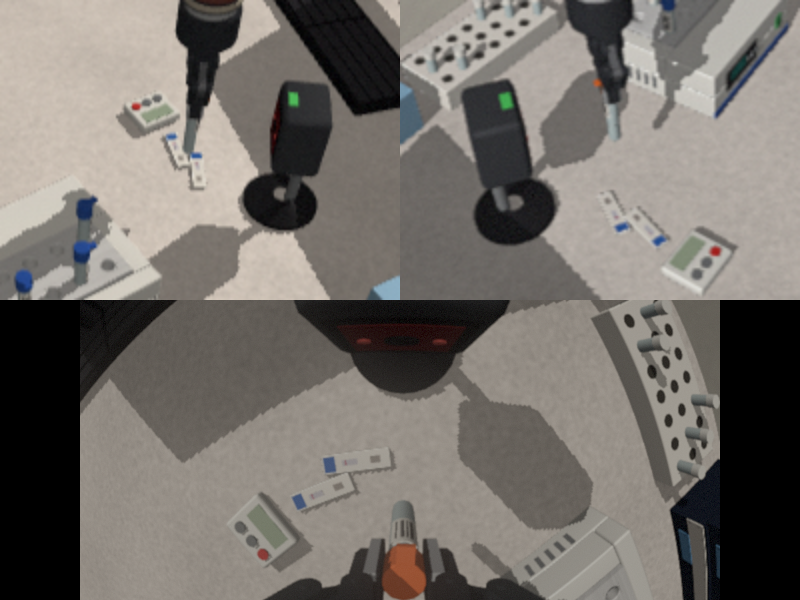

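The window spans the wrist view symmetrically about u=320 with the tube at 323, label forward. The cap is hidden from the scene camera, so I check the height from the foot at scene (395.5,186.5) and side (257,258.5).

Run:
```python
from m import *
S=grab('scene');D=grab('side')
print('foot',tri(ray(S,395.5,186),ray(D,257,258)),'expected',proj(S,(.5024,.261,.088)),proj(D,(.5024,.261,.088)))
W=grab('wrist');f=W['frame'].astype(int)
m=((f[...,0]-np.maximum(f[...,1],f[...,2]))>12).astype(np.uint8)
m=cv2.morphologyEx(m,cv2.MORPH_CLOSE,np.ones((9,9)))>0
c=blob(m,(230,15,400,60))[0];b=cv2.boundingRect(c);print(b)
for nm,fn,zz in(('top',min,(.16,.17,.18)),('bot',max,(.12,.13,.14))):
    L=np.array([(u,fn(np.where(m[0:60,u])[0])) for u in range(b[0]+6,b[0]+b[2]-6)])
    for z in zz:
        P=np.array([plane(W,u,v,z)[:2] for u,v in L]);d=P-P.mean(0);v=np.linalg.svd(d)[2][0];n=np.degrees(np.arctan2(v[1],v[0]))+90
        x=np.array([.566*1,.0]);q=(P[0]+P[-1])/2-W['o']['tool_pos'][:2];a=np.radians(55.3)
        print(nm,z,'normal',n%180,'ahead',q@[np.cos(a),np.sin(a)],'side',q@[-np.sin(a),np.cos(a)])
```

```text
foot (array([0.50435033, 0.26224803, 0.09003447]), [np.float64(0.0032132779601158645), np.float64(0.0032132779601158666)]) expected [393.51082089 185.9554328 ] [256.71921989 258.81778936]
(257, 23, 129, 28)
top 0.16 normal 54.62753787739396 ahead 0.11319356004358963 side 0.0008189743714795412
top 0.17 normal 54.62753787739396 ahead 0.11030328451784291 side 0.0007344213958104551
top 0.18 normal 54.62753787739397 ahead 0.1074130089920961 side 0.0006498684201414592
bot 0.12 normal 53.66701782881169 ahead 0.11951444103838674 side 0.001169003082811464
bot 0.13 normal 53.66701782881169 ahead 0.1169046384961977 side 0.0010838176346739258
bot 0.14 normal 53.66701782881171 ahead 0.11429483595400866 side 0.0009986321865363874
```

All within tolerance: gap about 100–105 mm, sideways 1 mm, yaw error about 1°, foot z about 0.089. I let it settle, then hand in.

Emit:
arm_command --rows "0 0 0 0 0 0;0 0 0 0 0 0;0 0 0 0 0 0;0 0 0 0 0 0"

```text
t: 20.32
tool_pos: [0.5023, 0.261, 0.2374]
tool_rot: [-2.783, -1.457, 0.001]
contact_force: [0.3, -0.4, 0.0]
opening: 0.0189
```

```bash
python3 -c "
from station import monitor,workorder
o=monitor.get_obs();print(o['tool_pos'],abs(o['dq']).max(),o['opening'],o['t']);print(workorder.finish_job())"
```

```text
[0.5023017  0.26095376 0.23738839] 0.002002957677662031 0.01890295390693149 20.325
the job is handed in; nothing more can be done
None
```

I lifted the cover off by its knob and set it on the mat. Then I drew the orange tube and held it in front of the scanner, and handed the job in at about 20.3 s, still gripping it.

- **Cover:** it stood knob up and looked centred in both fixed camera views after release; I did not measure its final position in numbers.
- **Tube:**
  - The label faces the window within about 2°. It is about 102 mm from the glass and about 1 mm off sideways.
  - The foot is at about z 0.089 m, so the label is level with the window's middle within about 2 mm.
  - The grip opening was steady at 18.9 mm and joint speeds were about 0.002 rad/s or less.
- **Disagreements:**
  - The two wrist readings of the tube's tab direction differed by about 9° (132° and 124°), so I used 128°. In the later pictures the label looked centred on the tube.
  - The foot rays from the two fixed cameras missed each other by about 6 mm, because I picked those pixels by eye.
- **Not checked:** I saw no other object disturbed in the pictures, but I did not measure the blue tubes' or bystanders' final positions.

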